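Draw the glued underframe bars out of the glue press

TASK

Swing the press's red hold-down bar up, then use the hooked pick to drag every wooden bar completely out of its narrow slot - do not touch a bar with the fingers while it is still in its slot. Lay all the bars flat in the grey tray, stand the pick back upright wholly on its blue mat, and swing the hold-down bar fully down again, leaving the other things on the table where they are.

Things in the scene. Friction and masses are not known exactly. Their poses are not given: they have to be found in the camera images.
- press: fixed plywood glue press; origin amid the four slots in x, at its underside (on the table). Base board 8 mm thick: x -128 to 128, y -127 to 108 mm. Dark walls up to z = 36 mm form four slots along its y axis, at x = -69, -23, 23, 69 mm, each 21 mm wide, floor at z = 8, open above, mouth at y = -40 (facing -y, to the bare front of the board), closed at y = 95 mm
- holddown (a joint): hinged hold-down bar: two red side arms and an aluminium cross lip that blocks the slot mouths. Angle in rad, 0 down, 1.6 upright (limit). Hinge axis along the press's x axis at press y = 100, z = 58 mm (behind the slots); the free end with the grip rises from the press's -y side over towards +y. Friction keeps it where it is left; raising takes about 4 N at the grip
- holddown_grip (a point): middle of the black round grip bar at the hold-down's free end: 16 mm diameter, axis along the press's x axis, free for 45 mm either side of this point, 190 mm from the hinge axis; hold-down down, it is at press x = 0, y = -90, z = 58 mm, 29 mm of free room between it and the lip. It can turn between finger pads as the bar swings
- holddown_hinge (a point): middle of the hinge axis, which runs along the press's x axis
- pick: loose hooked pick, 0.2 kg, stands upright; origin at the centre of its foot's underside, x along the shank to the hook, z up. Weighted foot 56 x 40 x 8 mm; on it a yellow grip block 40 (x) x 16 (y) mm, z = 8 to 70: take it across the 16 mm. A 6 mm round shank at z = 30 runs from the grip to x = 188 mm, where a flat hook, 6 (x) x 12 (y) mm, points down to z = 0
- pick_tip (a point): lower end of the pick's hook, at x = 188, y = 0, z = 0 mm in the pick's frame
- mat: blue mat for the pick, fixed, 270 (x) x 110 (y) x 4 mm, origin at the centre of its underside
- tray: grey open tray, fixed, outside 150 (x) x 150 (y) x 26 mm, walls and floor 5 mm, origin at the centre of its underside
- bar1: pale wooden underframe bar of a toy engine, 56 (x) x 17 (y) x 17 mm (z), 35 g, loose, origin at the centre of its underside. At the start it lies on the floor of a slot, its x axis along the slot, its middle 36 to 80 mm in from the mouth; absent in some starts
- bar2: pale wooden underframe bar of a toy engine, 56 (x) x 17 (y) x 17 mm (z), 35 g, loose, origin at the centre of its underside. At the start it lies on the floor of a slot, its x axis along the slot, its middle 36 to 80 mm in from the mouth; absent in some starts
- bar3: pale wooden underframe bar of a toy engine, 56 (x) x 17 (y) x 17 mm (z), 35 g, loose, origin at the centre of its underside. At the start it lies on the floor of a slot, its x axis along the slot, its middle 36 to 80 mm in from the mouth; absent in some starts
- bar4: pale wooden underframe bar of a toy engine, 56 (x) x 17 (y) x 17 mm (z), 35 g, loose, origin at the centre of its underside. At the start it lies on the floor of a slot, its x axis along the slot, its middle 36 to 80 mm in from the mouth; absent in some starts
- loco_a: finished wooden toy engine, 85 x 50 x 67 mm, bystander, loose; origin at its underside
- loco_b: another finished wooden toy engine, bystander, loose; origin at its underside
- glue: white glue bottle, 52 mm across, 140 mm tall, bystander, loose; origin at its underside
- oil_can: metal finishing-oil can, 70 mm across, 90 mm tall, bystander, loose; origin at its underside
- brush: brush lying on the table, bystander, loose
- wheel_a: loose dark wooden toy wheel, 32 mm across, 10 mm thick, bystander, loose; origin at its underside
- wheel_b: another loose wooden toy wheel, bystander, loose; origin at its underside

How it is judged (in metres and radians):
On the way, in this order (a step that is already met when the one before it is completed fails the run):
1. the hold-down bar is swung up (value of joint holddown above 1.1 rad), for 0.2 s.
2. every bar is completely out of its slot (y of each of bar1, bar2, bar3, bar4 in the frame of press below -0.066 m), for 0.2 s.
At the end, for the whole second after the job is handed in: every bar lies flat (within 0.2 rad) at rest in the tray on its floor; the pick stands upright (within 0.1 rad) at rest on the mat, its foot's centre and its hook's tip both over the mat; the hold-down bar is down (under 0.08 rad) (x of bar1 in the frame of tray between -0.07 and 0.07 m and y of bar1 in the frame of tray between -0.07 and 0.07 m and z of each of bar1, bar2, bar3, bar4 in the frame of tray below 0.027 m and angle between bar1's own x axis and vertical between 1.37 and 1.77 rad and linear speed of each of bar1, bar2, bar3, bar4, pick below 0.02 m/s and x of bar2 in the frame of tray between -0.07 and 0.07 m and y of bar2 in the frame of tray between -0.07 and 0.07 m and angle between bar2's own x axis and vertical between 1.37 and 1.77 rad and x of bar3 in the frame of tray between -0.07 and 0.07 m and y of bar3 in the frame of tray between -0.07 and 0.07 m and angle between bar3's own x axis and vertical between 1.37 and 1.77 rad and x of bar4 in the frame of tray between -0.07 and 0.07 m and y of bar4 in the frame of tray between -0.07 and 0.07 m and angle between bar4's own x axis and vertical between 1.37 and 1.77 rad and x of pick in the frame of mat between -0.135 and 0.135 m and y of pick in the frame of mat between -0.055 and 0.055 m and x of pick_tip in the frame of mat between -0.135 and 0.135 m and y of pick_tip in the frame of mat between -0.055 and 0.055 m and z of pick in the frame of mat below 0.01 m and angle between pick's own z axis and vertical below 0.1 rad and value of joint holddown below 0.08 rad); the robot touches nothing.
It fails at once if a bar is touched with the fingers while more than half of it is in its slot ((contact force between the fingers and bar1 above 0.5 N and y of bar1 in the frame of press between -0.04 and 0.1 m and x of bar1 in the frame of press between -0.09 and 0.09 m) or (contact force between the fingers and bar2 above 0.5 N and y of bar2 in the frame of press between -0.04 and 0.1 m and x of bar2 in the frame of press between -0.09 and 0.09 m) or (contact force between the fingers and bar3 above 0.5 N and y of bar3 in the frame of press between -0.04 and 0.1 m and x of bar3 in the frame of press between -0.09 and 0.09 m) or (contact force between the fingers and bar4 above 0.5 N and y of bar4 in the frame of press between -0.04 and 0.1 m and x of bar4 in the frame of press between -0.09 and 0.09 m)).
It fails at once if a bystander is moved more than 4 cm (distance of any of loco_a, loco_b, glue, oil_can, brush, wheel_a, wheel_b from where it was at the start of the episode above 0.04 m).
Of bar1, bar2, bar3, bar4 only 2 to 4 are there at a start; the rules pass over those that are not, and their reading is None.
At some moment in a run one of pick may be knocked a few centimetres aside while the robot is not near it.
Once in a run the grip may slacken for a moment while it holds something.
It also fails if it takes over 210 s, if anything falls off the work surface, if the arm or the gripper's body presses on something with over 40 N, if the wrist force passes 120 N, or if a joint passes its speed limit or range.

ROBOT

A 6-joint arm with a two-finger parallel gripper is mounted at the origin on the work surface. World frame = base frame: x ahead of the robot, y to its left, z up, the work surface at z = 0. Lengths are in mm, angles in degrees, forces in N, time in s.
With the tool pointing down it reaches from about 300 to 850 mm from the base axis. Payload 4.2 kg.
Tool frame: the origin (TCP) lies at the very end of the fingers, on their centre line; the grasp point (between the pads) lies 19 mm behind it (env.grip_depth is the distance from the TCP to the grasp point, in mm); z points along the fingers, y is the line along which they close (so a half turn about z gives the same grasp; the last joint's range is limited). The gripper opens to 91 mm and grips with 3 to 60 N. Pads are 32 mm wide; open, the fingers measure 118 mm over their backs; the gripper's body (76 mm by 178 mm) begins 60 mm behind the grasp point.
Start: joints at [71.734, 18.312, 89.639, -0, 72.044, -1.146], TCP at [169.267, 549.538, 213.976] pointing down, gripper open.
Joint ranges: [-177.97, 177.97], [-48.28, 115.42], [12.27, 149.76], [-77.06, 257.06], [2.81, 150.46], [-146.56, 146.56]. Speed limits (degrees/s): [147.25, 147.25, 180, 180, 180, 180].

INTERFACE

Orientations are given as [roll, pitch, yaw] about the fixed x, y, z axes, in that order (R = Rz(yaw) Ry(pitch) Rx(roll)).
In Python, from workcell import env, cams gives the robot as it stands.
- The arm moves only by the tool apply_moves, never from a script. Its argument "deltas" is a list of rows, each a list of 5 numbers: the shift along the tool's x, y, z in m, then the turn about the tool's z in rad, then the opening, from -1 (shut) to 1 (fully open), so that 0 is half open. In form: [[tx, ty, tz, roll, gripper], ...]. A call has 1 to 5 rows; each row is the pose to reach, as a shift and turn from the pose commanded when the call began, along the tool's axes at that moment; what a row does not reach only later rows make up. A row lasts 1/10 s, in which the tool goes at most 50 mm and 8.59 degrees, less where a joint would pass 70% of its speed; a pose out of reach is approached as far as the arm can. A call with a gripper value outside its range is refused whole. The fingers move at their own pace and stop on an object; "grip_force" is the grip in N (left out, the last holds). Time passes only in rows, so rows that repeat a pose let the fingers close. It gives the time, the measured TCP pose, the force, the opening and the grip force at its end, in the units of the state.
- env.state(): the state, without advancing time (a new reading comes with each control period).
- cams.grab_frame(name): name is "scene" or "top"; returns the picture (420x560x3 uint8, blue, green, red); there is no depth.
- cams.get_calibration(name): a dict with "mtx" (3x3 intrinsics, pixels), "eye" and "attitude" of the camera in the world. Camera axes: x right, y down, z forward; pixel columns grow to the right and rows downward; lengths in mm; the calibration is good to about 2 mm. A picture is of the moment at which its call begins. get_calibration takes no time and is no camera call.
- env.job_done(): hands the job in; it is judged then, once.
The state is a dict: "time_s": time; "qpos": joint angles; "qvel": joint speeds; "effort": joint torques, N m; "ee_pos": TCP position; "ee_rot": TCP orientation; "force": force on the tool from outside, world axes, zero at the start; "torque": the same for the moment, N m; "gripper_width": finger opening in mm; "gripper_force": force on a finger pad.
Only numpy, scipy, OpenCV 4.12 (cv2) and the standard library are available. Lean on these libraries where they do the work, as an engineer would, in place of code of your own. Each camera call takes 0.05 s, during which the arm holds its last target. There are 200 camera calls.

## Working session

There is one attempt and no reset: what is moved stays moved. The work goes in short steps, Python scripts to look and compute and a tool call to move; the robot and the scene stay as the last step left them, time stands still between calls to the robot, and variables do not carry over. Pictures are saved under pics/ and viewed, at most 17 in all, crops included, and the job is handed in when it is done.

Besides the shell and the picture viewer there is one more tool, called after "Call:" as name([rows], argument=value, ...), one row to a line, values as JSON. apply_moves: Moves the arm, as the interface text tells. Its arguments: {"type":"object","properties":{"deltas":{"type":"array"},"grip_force":{"type":"number"}},"required":["deltas"]}

```bash
ls; mkdir -p pics; python3 - <<'E'
from workcell import env,cams
import cv2,numpy as np
for n in("scene","top"):
    cv2.imwrite(f"pics/{n}0.png",cams.grab_frame(n)); print(cams.get_calibration(n))
print(env.state())
E
```

```text
pics
{'mtx': array([[420.84546043,   0.        , 282.09138549],
       [  0.        , 420.84546043, 204.43687513],
       [  0.        ,   0.        ,   1.        ]]), 'eye': array([1236.80502534,  -81.98297002, 1106.6521657 ]), 'attitude': array([-147.36448068,   -0.72028932,   83.44231307])}
{'mtx': array([[528.93533941,   0.        , 266.30034783],
       [  0.        , 528.93533941, 208.56015416],
       [  0.        ,   0.        ,   1.        ]]), 'eye': array([ 384.48805623,   -6.13847022, 1260.48687566]), 'attitude': array([-170.96076391,    1.39368519,  -88.83336692])}
{'time_s': 0.1, 'qpos': array([ 7.17344848e+01,  1.83479546e+01,  8.96990701e+01,  1.62658804e-03,
        7.20429410e+01, -1.14638460e+00]), 'qvel': array([ 0.02990911, -0.09331667, -0.15340188,  0.08394292, -0.08366071,
        0.04588961]), 'effort': array([-1.69262232e-03, -4.13332450e+01, -2.32507306e+01,  7.26741878e-02,
        4.21788124e-02, -3.78646371e-05]), 'ee_pos': array([169.11288651, 549.10518942, 213.20692485]), 'ee_rot': array([-1.79910083e+02, -3.34618548e-03,  1.62880364e+02]), 'force': array([-0.15038418,  0.28759122, -0.26222879]), 'torque': array([-0.03377048, -0.01826203, -0.00414019]), 'gripper_force': 0.0, 'gripper_width': 91.22023879575946}
```

View pics/top0.png

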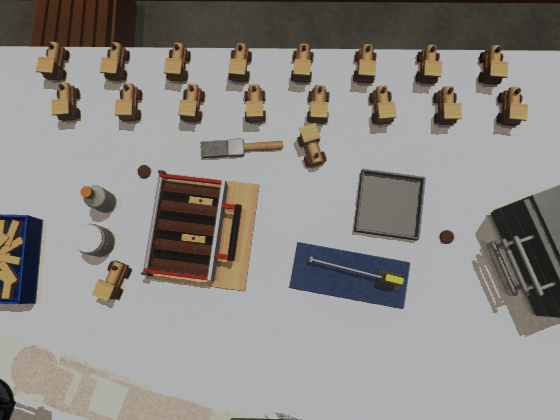

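View pics/scene0.png

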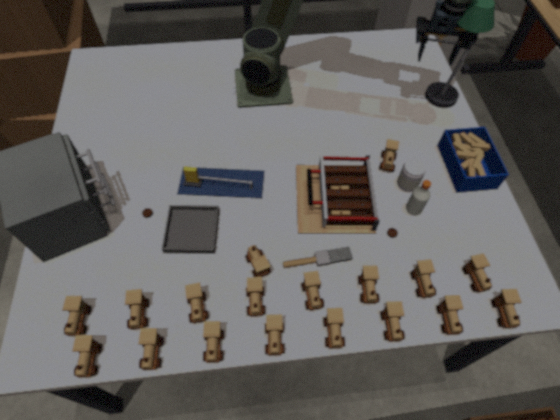

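```bash
cat > h.py <<'E'
from workcell import env,cams
import cv2,numpy as np
from scipy.spatial.transform import Rotation as R
from scipy.optimize import least_squares
def cal(n):
    c=cams.get_calibration(n); return c["mtx"],np.array(c["eye"]),R.from_euler("xyz",c["attitude"],degrees=True).as_matrix()
def px2w(n,uv,z):
    K,e,A=cal(n); d=A@np.linalg.solve(K,[uv[0],uv[1],1]); return e+d*(z-e[2])/d[2]
def w2px(n,P):
    K,e,A=cal(n); q=(np.atleast_2d(P)-e)@A@K.T; return q[:,:2]/q[:,2:]
def pose(x,y,yaw,P,z0=0):
    c,s=np.cos(yaw),np.sin(yaw); P=np.atleast_2d(P).astype(float)
    return np.c_[x+c*P[:,0]-s*P[:,1], y+s*P[:,0]+c*P[:,1], P[:,2]+z0]
def fit(n,P,uv,g,z0=0):
    r=least_squares(lambda p:(w2px(n,pose(p[0],p[1],p[2],P,z0))-uv).ravel(),g,x_scale=[100,100,1]); return r.x,np.abs(r.fun).max()
E
python3 - <<'E'
import cv2,numpy as np
im=cv2.imread("pics/top0.png")
def z(a,b,c,d,f,n):
    cv2.imwrite(n,cv2.resize(im[b:d,a:c],None,fx=f,fy=f,interpolation=cv2.INTER_CUBIC))
z(140,168,265,293,4.8,"pics/c1.png"); z(285,165,430,310,4,"pics/c2.png")
E
```

```text
(no output)
```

View pics/c1.png

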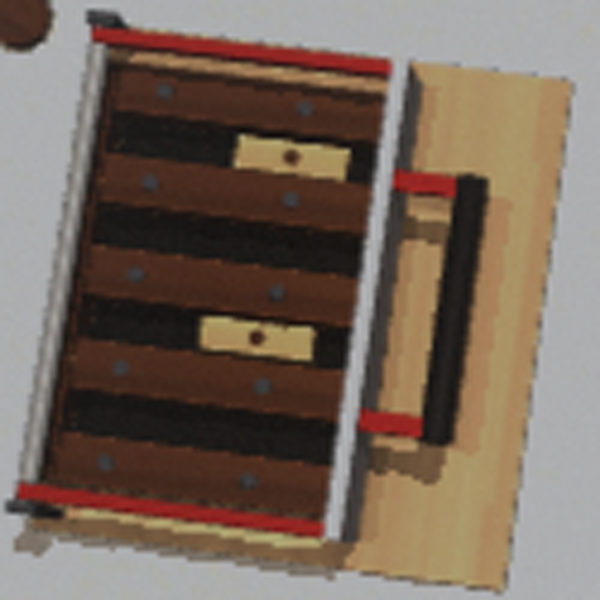

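View pics/c2.png

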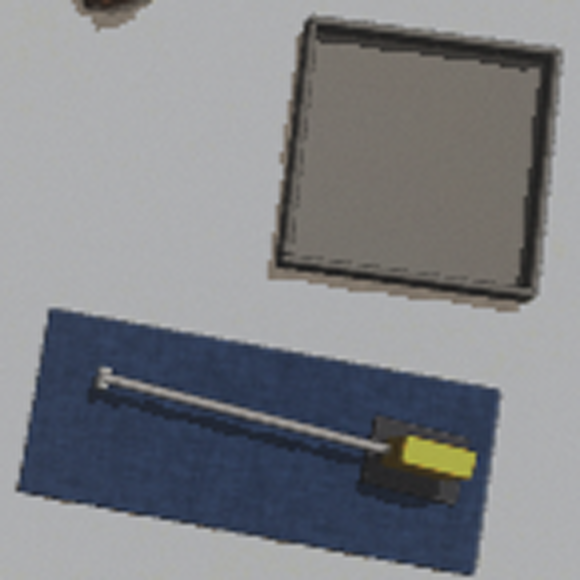

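```bash
python3 - <<'E'
from h import *
c1=lambda l:np.array(l)/4.8+[140,168]-.4
c2=lambda l:np.array(l)/4.+[285,165]-.4
def rep(n,r): print(n,np.round(r[0][:2],1),round(np.degrees(r[0][2]),2),"err",round(r[1],2))
p=fit("top",[[128,-127,8],[-128,-127,8],[0,-90,60]],c1([[574,80],[503,590],[455,309]]),[400,200,-.1]); rep("press",p)
rep("tray",fit("top",[[75,75,26],[75,-75,26],[-75,-75,26],[-75,75,26]],c2([[312,17],[560,48],[535,300],[280,265]]),[400,-200,-.1]))
rep("mat",fit("top",[[55,135,4],[55,-135,4],[-55,-135,4],[-55,135,4]],c2([[50,310],[500,390],[472,573],[17,490]])[:],[300,-200,-.1]))
k=fit("top",[[0,0,74],[188,0,38]],c2([[440,457],[101,377]]),[300,-250,1.5]); rep("pick",k)
print(w2px("top",pose(*k[0],[[20,8,74],[-20,8,74],[-20,-8,74],[20,-8,74],[-28,-20,12],[28,20,12]]))*4-[285*4,165*4])
P=p[0]
c,s=np.cos(P[2]),np.sin(P[2])
for uv in c1([[291,157],[257,339]]):
    w=px2w("top",uv,25); d=w[:2]-P[:2]; print("bar",w, c*d[0]+s*d[1],-s*d[0]+c*d[1])
for q in ([128,108,8],[-128,108,8],[100,100,58],[-100,100,58],[69,-40,36],[69,-40,8],[0,-90,58]): print(q,pose(*P,q).round(1),(w2px("top",pose(*P,q))-[140,168])*4.8)
for n,uv,z in [("wheel1",(144,171),10),("brush end",(283,146),10),("loco",(305,130),60),("loco front",(316,158),40),("loco2",(117,270),60),("glue",(88,191),140),("can",(92,240),90),("wheel",(447,237),10)]: print(n,px2w("top",uv,z).round())
E
```

```text
press [529.5 187.7] -6.5 err 0.21
tray [ 596.7 -263. ] -7.0 err 0.77
mat [ 429.9 -169.7] -9.19 err 0.67
pick [ 420.2 -259.4] 76.95 err 0.52
[[397.79815472 460.18525759]
 [469.03620507 478.09775814]
 [475.04948539 449.76391665]
 [403.94106474 431.94699826]
 [468.13224762 436.0536358 ]
 [358.95880948 479.49139907]]
bar [597.72413777 185.54747765  25.        ] 67.99521590252454 5.542635198975143
bar [506.94172059 198.64130323  25.        ] -23.68580183470078 8.278786585598798
[128, 108, 8] [[668.9 280.6   8. ]] [[113.20649401  19.7121111 ]]
[-128, 108, 8] [[414.6 309.5   8. ]] [[ 28.47019352 523.48425161]]
[100, 100, 58] [[640.2 275.8  58. ]] [[97.77014207 54.39260711]]
[-100, 100, 58] [[441.5 298.4  58. ]] [[ 28.6807244  463.69550673]]
[69, -40, 36] [[593.6 140.2  36. ]] [[377.53169741 161.02290131]]
[69, -40, 8] [[593.6 140.2   8. ]] [[383.85509204 170.52286701]]
[0, -90, 58] [[519.4  98.3  58. ]] [[454.45831891 307.871499  ]]
wheel1 [671. 328.  10.]
brush end [738.  -9.  10.]
loco [763. -60.  60.]
loco front [701. -88.  40.]
loco2 [428. 363.  60.]
glue [594. 413. 140.]
can [492. 415.  90.]
wheel [ 522. -399.   10.]
```

```bash
cat >> h.py <<'E'
def go(*tg):
    """tool-frame shifts (mm) and turn (rad) from pose to pose; a target is x,y,z,yaw"""
    s=env.state(); a=np.r_[s["ee_pos"],s["ee_rot"][2]]; print("now",s["time_s"],a.round(1),s["force"].round(1),round(s["gripper_width"],1))
    for t in tg:
        y=np.radians(a[3]); d=np.array(t[:3])-a[:3]
        print(t,"->",np.round([np.cos(y)*d[0]+np.sin(y)*d[1],np.sin(y)*d[0]-np.cos(y)*d[1],-d[2]],1),"roll",round(-np.radians((t[3]-a[3]+180)%360-180),3)); a=np.array(t,float)
PRESS=(529.5,187.7,np.radians(-6.5))
def pr(x,y,z): return pose(*PRESS,[x,y,z])[0].round(1)
E
python3 - <<'E'
from h import *
go((519.4,98.3,150,173.5),(519.4,98.3,38.5,173.5))
E
```

```text
now 0.1 [169.1 549.1 213.2 162.9] [-0.2  0.3 -0.3] 91.2
(519.4, 98.3, 150, 173.5) -> [-467.5 -327.7   63.2] roll -0.185
(519.4, 98.3, 38.5, 173.5) -> [  0.    0.  111.5] roll -0.0
```

Call:
apply_moves([
  [-0.04, -0.028, 0, 0, -0.3],
  [-0.08, -0.056, 0, 0, -0.3],
  [-0.12, -0.084, 0, 0, -0.3],
  [-0.16, -0.112, 0, 0, -0.3],
  [-0.2, -0.14, 0, 0, -0.3],
])

```text
time_s: 0.6
ee_pos: [319.9, 355.1, 213.7]
ee_rot: [-180.0, -0.0, 162.9]
force: [0.5, 0.5, -0.7]
gripper_width: 53.7
gripper_force: 0.0
```

Call:
apply_moves([
  [-0.04, -0.028, 0, 0, -0.34],
  [-0.08, -0.056, 0, 0, -0.34],
  [-0.12, -0.084, 0, 0, -0.34],
  [-0.16, -0.112, 0, 0, -0.34],
  [-0.2, -0.14, 0, 0, -0.34],
])

```text
time_s: 1.1
ee_pos: [469.8, 162.3, 213.8]
ee_rot: [180.0, -0.0, 162.9]
force: [0.8, -0.8, 0.1]
gripper_width: 29.9
gripper_force: 0.0
```

Call:
apply_moves([
  [-0.02, -0.015, 0.01, -0.04, -0.34],
  [-0.04, -0.03, 0.03, -0.08, -0.34],
  [-0.067, -0.048, 0.063, -0.12, -0.34],
  [-0.067, -0.048, 0.063, -0.185, -0.34],
  [-0.067, -0.048, 0.063, -0.185, -0.34],
])

```text
time_s: 1.6
ee_pos: [518.6, 97.7, 149.5]
ee_rot: [-180.0, -0.2, 173.4]
force: [-0.2, 0.4, -0.8]
gripper_width: 30.1
gripper_force: 0.0
```

```bash
python3 - <<'E'
from h import *
go((519.4,98.3,38.5,173.5))
im=cams.grab_frame("scene"); u,v=w2px("scene",[519,98,58])[0].astype(int); cv2.imwrite("pics/a.png",cv2.resize(im[v-60:v+40,u-70:u+70],None,fx=5,fy=5,interpolation=cv2.INTER_CUBIC))
E
```

```text
now 1.6 [518.6  97.7 149.5 173.4] [-0.2  0.4 -0.8] 30.1
(519.4, 98.3, 38.5, 173.5) -> [ -0.8   0.7 111. ] roll -0.002
```

Call:
apply_moves([
  [0, 0, 0.04, 0, -0.34],
  [0, 0, 0.07, 0, -0.34],
  [0, 0, 0.09, 0, -0.34],
  [0, 0, 0.111, 0, -0.34],
  [0, 0, 0.111, 0, -0.34],
], grip_force=20)

```text
time_s: 2.15
ee_pos: [517.1, 99.0, 38.4]
ee_rot: [-179.9, -0.2, 173.5]
force: [-0.9, -0.3, -0.1]
gripper_width: 30.1
gripper_force: 0.0
```

Call:
apply_moves([
  [0, 0, 0, 0, -0.7],
  [0, 0, 0, 0, -0.8],
  [0, 0, 0, 0, -0.9],
  [0, 0, 0, 0, -1],
  [0, 0, 0, 0, -1],
], grip_force=20)

```text
time_s: 2.65
ee_pos: [519.6, 97.0, 41.3]
ee_rot: [-179.9, 0.1, 173.6]
force: [-0.7, -6.3, -1.2]
gripper_width: 15.5
gripper_force: 20.0
```

```bash
python3 - <<'E'
import numpy as np
r=190
for a in np.arange(0,1.46,.07): print(round(a,2), (r*(1-np.cos(a))).round(1),(r*np.sin(a)).round(1))
E
```

```text
0.0 0.0 0.0
0.07 0.5 13.3
0.14 1.9 26.5
0.21 4.2 39.6
0.28 7.4 52.5
0.35 11.5 65.2
0.42 16.5 77.5
0.49 22.4 89.4
0.56 29.0 100.9
0.63 36.5 111.9
0.7 44.7 122.4
0.77 53.6 132.3
0.84 63.2 141.5
0.91 73.4 150.0
0.98 84.2 157.8
1.05 95.5 164.8
1.12 107.2 171.0
1.19 119.4 176.4
1.26 131.9 180.9
1.33 144.7 184.5
1.4 157.7 187.2
```

Call:
apply_moves([
  [0, 0.0005, -0.0133, 0, -1],
  [0, 0.0019, -0.0265, 0, -1],
  [0, 0.0042, -0.0396, 0, -1],
  [0, 0.0074, -0.0525, 0, -1],
  [0, 0.0115, -0.0652, 0, -1],
])

```text
time_s: 3.15
ee_pos: [521.1, 110.0, 106.6]
ee_rot: [180.0, 0.2, 173.5]
force: [2.2, 1.5, -5.6]
gripper_width: 15.5
gripper_force: 20.0
```

Call:
apply_moves([
  [0, 0.005, -0.0123, 0, -1],
  [0, 0.0109, -0.0242, 0, -1],
  [0, 0.0175, -0.0357, 0, -1],
  [0, 0.025, -0.0467, 0, -1],
  [0, 0.0332, -0.0572, 0, -1],
])

```text
time_s: 3.65
ee_pos: [524.6, 142.6, 163.6]
ee_rot: [-179.9, 0.1, 173.5]
force: [3.6, -3.8, -3.5]
gripper_width: 15.3
gripper_force: 20.0
```

Call:
apply_moves([
  [0, 0.0089, -0.0099, 0, -1],
  [0, 0.0185, -0.0191, 0, -1],
  [0, 0.0287, -0.0276, 0, -1],
  [0, 0.0395, -0.0354, 0, -1],
  [0, 0.0508, -0.0424, 0, -1],
])

```text
time_s: 4.15
ee_pos: [530.0, 191.8, 207.1]
ee_rot: [-179.7, 0.1, 173.5]
force: [0.4, -8.7, 4.3]
gripper_width: 15.7
gripper_force: 20.0
```

```bash
python3 - <<'E'
from h import *
go(tuple(pr(0,67,248-19))+(173.5,))
E
```

```text
now 4.15 [530.  191.8 207.1 173.5] [ 0.4 -8.7  4.3] 15.7
(np.float64(537.1), np.float64(254.3), np.float64(229.0), 173.5) -> [  0.   62.9 -21.9] roll 0.0
```

Call:
apply_moves([
  [0, 0.0117, -0.0062, 0, -1],
  [0, 0.0239, -0.0116, 0, -1],
  [0, 0.0364, -0.0161, 0, -1],
  [0, 0.0492, -0.0197, 0, -1],
  [0, 0.0622, -0.0224, 0, -1],
])

```text
time_s: 4.65
ee_pos: [537.1, 254.8, 229.8]
ee_rot: [-179.9, 0.1, 173.5]
force: [2.4, -4.8, 2.6]
gripper_width: 15.2
gripper_force: 20.0
```

Call:
apply_moves([
  [0, 0, 0, 0, -1],
  [0, 0, 0, 0, -0.6],
  [0, 0, 0, 0, -0.34],
  [0, 0, 0, 0, -0.34],
  [0, 0, -0.02, 0, -0.34],
])

```text
time_s: 5.15
ee_pos: [535.1, 254.7, 244.5]
ee_rot: [-179.8, -0.4, 173.5]
force: [1.2, -0.4, -0.3]
gripper_width: 29.8
gripper_force: 0.0
```

Call:
apply_moves([
  [0, 0, -0.02, 0, -0.34],
  [0, 0, -0.05, 0, -0.34],
  [0, 0, -0.06, 0, -0.34],
  [0, -0.03, -0.06, 0, -0.34],
  [0, -0.06, -0.06, 0, -0.34],
])

```text
time_s: 5.65
ee_pos: [529.7, 195.5, 306.5]
ee_rot: [-180.0, -0.0, 173.6]
force: [-0.0, 0.2, -0.3]
gripper_width: 30.1
gripper_force: 0.0
```

Call:
apply_moves([
  [0, -0.05, 0, 0.1, -0.34],
  [0, -0.1, 0, 0.2, -0.34],
  [0, -0.15, 0, 0.3, -0.34],
  [0, -0.2, 0, 0.4, -0.34],
  [0, -0.25, 0, 0.5, -0.34],
])

```text
time_s: 6.15
ee_pos: [500.7, -54.4, 306.4]
ee_rot: [-180.0, -0.1, 144.6]
force: [0.9, -0.5, -0.2]
gripper_width: 30.2
gripper_force: 0.0
```

```bash
python3 - <<'E'
from h import *
go((420.2,-259.4,150,76.95))
im=cams.grab_frame("top"); cv2.imwrite("pics/b.png",cv2.resize(im[160:320,120:440],None,fx=2.5,fy=2.5,interpolation=cv2.INTER_CUBIC))
E
```

```text
now 6.15 [500.7 -54.4 306.4 144.6] [ 0.9 -0.5 -0.2] 30.2
(420.2, -259.4, 150, 76.95) -> [ -53.1 -213.7  156.4] roll 1.181
```

View pics/b.png

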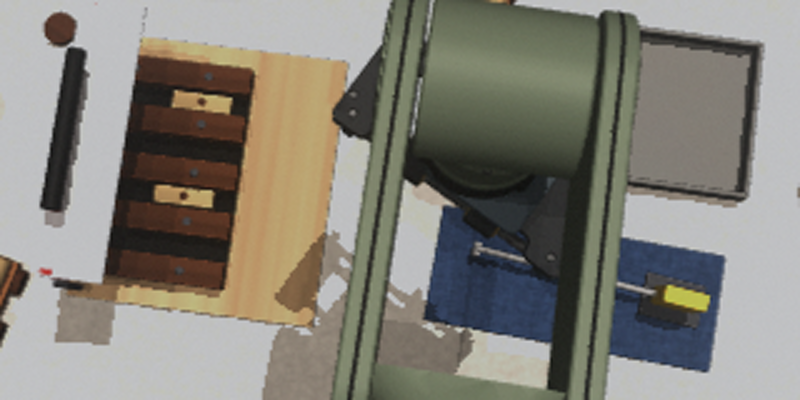

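Call:
apply_moves([
  [-0.01, -0.043, 0.02, 0.14, 0.0],
  [-0.02, -0.086, 0.04, 0.28, 0.0],
  [-0.03, -0.128, 0.06, 0.42, 0.0],
  [-0.042, -0.17, 0.08, 0.56, 0.0],
  [-0.053, -0.214, 0.1, 0.7, 0.0],
])

```text
time_s: 6.7
ee_pos: [420.8, -259.1, 205.8]
ee_rot: [180.0, -0.0, 104.4]
force: [0.9, -0.3, 1.0]
gripper_width: 45.5
gripper_force: 0.0
```

Call:
apply_moves([
  [0, 0, 0.02, 0.12, 0.0],
  [0, 0, 0.04, 0.24, 0.0],
  [0, 0, 0.056, 0.36, 0.0],
  [0, 0, 0.056, 0.481, 0.0],
  [0, 0, 0.056, 0.481, 0.0],
])

```text
time_s: 7.2
ee_pos: [421.2, -257.6, 149.9]
ee_rot: [-179.9, -0.1, 77.2]
force: [0.1, 0.1, 0.5]
gripper_width: 45.4
gripper_force: 0.0
```

```bash
python3 - <<'E'
from h import *
go((420.2,-259.4,45,76.95))
im=cams.grab_frame("scene"); cv2.imwrite("pics/c.png",cv2.resize(im[100:240,150:350],None,fx=4,fy=4,interpolation=cv2.INTER_CUBIC))
E
```

```text
now 7.2 [ 421.2 -257.6  149.9   77.2] [0.1 0.1 0.5] 45.4
(420.2, -259.4, 45, 76.95) -> [ -2.   -0.5 104.9] roll 0.004
```

View pics/c.png

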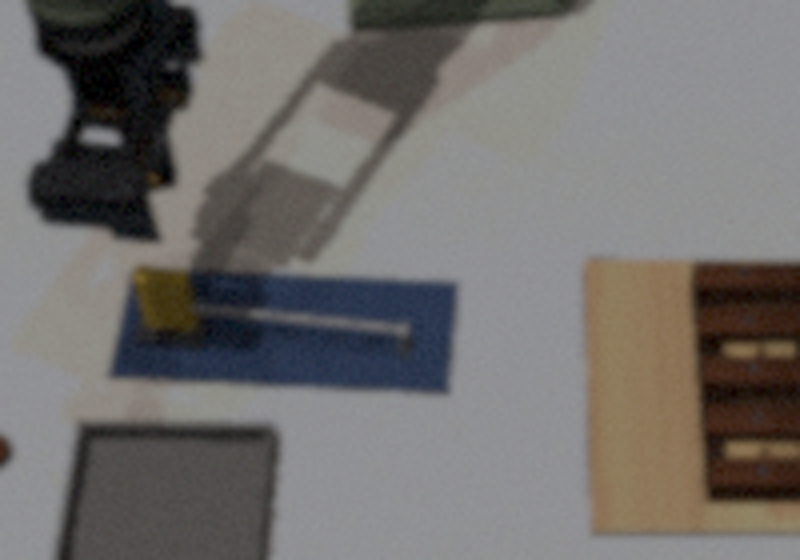

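Call:
apply_moves([
  [-0.002, 0, 0.04, 0, 0.0],
  [-0.002, 0, 0.07, 0, 0.0],
  [-0.002, -0.0005, 0.09, 0, 0.0],
  [-0.002, -0.0005, 0.106, 0, 0.0],
  [-0.002, -0.0005, 0.106, 0, 0.0],
])

```text
time_s: 7.75
ee_pos: [419.7, -259.0, 43.5]
ee_rot: [-179.8, -0.1, 77.3]
force: [-0.0, 0.9, -0.1]
gripper_width: 45.7
gripper_force: 0.0
```

Call:
apply_moves([
  [0, 0, 0, 0, -0.4],
  [0, 0, 0, 0, -0.8],
  [0, 0, 0, 0, -1],
  [0, 0, 0, 0, -1],
  [0, 0, 0, 0, -1],
], grip_force=45)

```text
time_s: 8.25
ee_pos: [421.2, -260.2, 45.8]
ee_rot: [179.9, 0.0, 77.2]
force: [-0.4, 0.2, 4.4]
gripper_width: 15.8
gripper_force: 45.0
```

Call:
apply_moves([
  [0, 0, -0.01, 0, -1],
  [0, 0, -0.025, 0, -1],
  [0, 0, -0.045, 0, -1],
  [0, 0, -0.06, 0, -1],
  [0, 0, -0.06, 0, -1],
])

```text
time_s: 8.75
ee_pos: [422.1, -260.8, 107.3]
ee_rot: [179.7, 0.1, 77.2]
force: [0.7, 0.1, -1.9]
gripper_width: 15.8
gripper_force: 45.0
```

```bash
python3 - <<'E'
from h import *
# tip at slot x, y=52 -> foot at y=-136
f=lambda x,y,z: tuple(pr(x,y,z))+(83.5,)
go(f(69,-136,105),f(69,-136,57),f(69,-240,57),f(-23,-136,105))
im=cams.grab_frame("scene"); cv2.imwrite("pics/d.png",cv2.resize(im[80:230,140:340],None,fx=4,fy=4,interpolation=cv2.INTER_CUBIC))
im=cams.grab_frame("top"); cv2.imwrite("pics/d2.png",im)
E
```

```text
now 8.75 [ 422.1 -260.8  107.3   77.2] [ 0.7  0.1 -1.9] 15.8
(np.float64(582.7), np.float64(44.8), np.float64(105.0), 83.5) -> [333.7  88.7   2.3] roll -0.111
(np.float64(582.7), np.float64(44.8), np.float64(57.0), 83.5) -> [ 0.  0. 48.] roll -0.0
(np.float64(570.9), np.float64(-58.6), np.float64(57.0), 83.5) -> [-104.1   -0.    -0. ] roll -0.0
(np.float64(491.3), np.float64(55.2), np.float64(105.0), 83.5) -> [104.1 -92.  -48. ] roll -0.0
```

View pics/d.png

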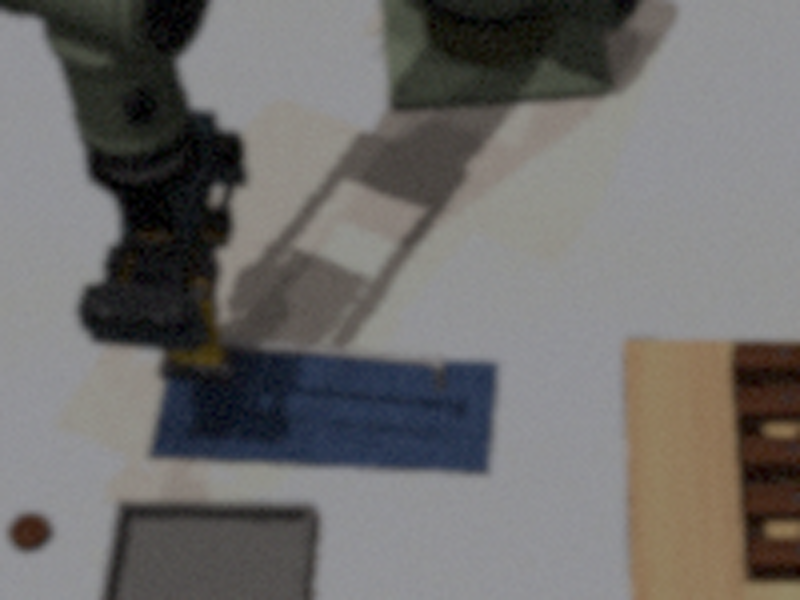

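Call:
apply_moves([
  [0.03, 0.009, 0, -0.02, -1],
  [0.065, 0.018, 0, -0.04, -1],
  [0.1, 0.027, 0, -0.06, -1],
  [0.135, 0.036, 0, -0.09, -1],
  [0.17, 0.045, 0, -0.111, -1],
])

```text
time_s: 9.35
ee_pos: [502.1, -102.8, 103.9]
ee_rot: [-179.9, -0.0, 83.6]
force: [1.7, -0.1, -1.8]
gripper_width: 15.8
gripper_force: 45.0
```

```bash
python3 - <<'E'
from h import *
f=lambda x,y,z: tuple(pr(x,y,z))+(83.5,)
go(f(69,-136,105))
E
```

```text
now 9.35 [ 502.1 -102.8  103.9   83.6] [ 1.7 -0.1 -1.8] 15.8
(np.float64(582.7), np.float64(44.8), np.float64(105.0), 83.5) -> [155.6  63.6  -1.1] roll 0.001
```

Call:
apply_moves([
  [0.035, 0.015, 0, 0, -1],
  [0.075, 0.03, 0, 0, -1],
  [0.115, 0.047, 0, 0, -1],
  [0.1556, 0.0636, 0, 0, -1],
  [0.1556, 0.0636, 0, 0, -1],
])

```text
time_s: 9.85
ee_pos: [585.2, 47.6, 103.8]
ee_rot: [180.0, -0.1, 83.8]
force: [-0.3, -0.1, -1.5]
gripper_width: 15.5
gripper_force: 45.0
```

```bash
python3 - <<'E'
from h import *
f=lambda x,y,z: tuple(pr(x,y,z))+(83.5,)
go(f(69,-136,105))
e=env.state()["ee_pos"]
t=pr(69,52,63); print("expected tip",w2px("top",t+[0,0,0]),w2px("scene",t), "hook top", w2px("top",t+[0,0,33]))
im=cams.grab_frame("top");a=im[165:295,140:300]; b=cams.grab_frame("scene")[140:240,290:390]
cv2.imwrite("pics/e.png",np.vstack([cv2.resize(a,(400,325),interpolation=cv2.INTER_CUBIC),cv2.resize(b,(400,400),interpolation=cv2.INTER_CUBIC)])[:0] if 0 else np.hstack([cv2.resize(a,None,fx=3,fy=3,interpolation=cv2.INTER_CUBIC),cv2.resize(b,None,fx=3.2,fy=3.9,interpolation=cv2.INTER_CUBIC)]))
E
```

```text
now 9.85 [585.2  47.6 103.8  83.8] [-0.3 -0.1 -1.5] 15.5
(np.float64(582.7), np.float64(44.8), np.float64(105.0), 83.5) -> [-3.  -2.1 -1.2] roll 0.005
expected tip [[178.06710332 194.52744683]] [[358.84796892 206.05265756]] hook top [[175.29583962 191.84059508]]
```

View pics/e.png

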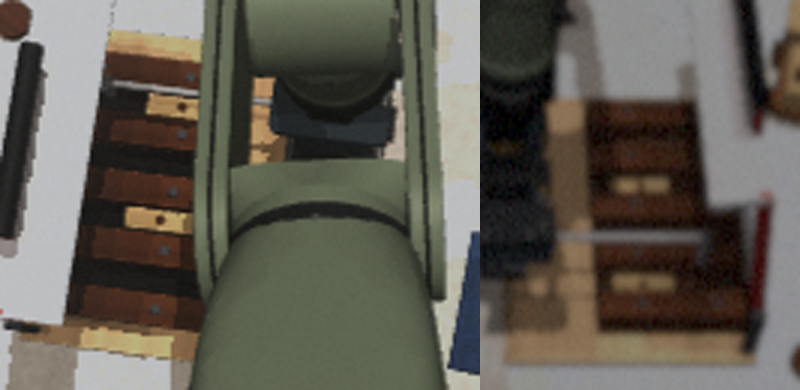

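```bash
python3 - <<'E'
from h import *
s=env.state(); e=s["ee_pos"]; y=np.radians(s["ee_rot"][2])
for x in (100,140,188):
    P=pose(e[0],e[1],y,[x,0,e[2]-41.8+30])
    print(x,(w2px("top",P)-[140,165])*3,(w2px("scene",P)-[290,140])*[3.2,3.9]+[480,0])
f=lambda x,y,z: tuple(pr(x,y,z))+(83.5,)
go(f(69,-136,105))
E
python3 - <<'E'
import cv2
im=cv2.imread("pics/e.png"); 
a=im[60:130,90:290]; b=im[200:290,540:760]
import numpy as np
a=cv2.resize(a,(800,280),interpolation=cv2.INTER_CUBIC);b=cv2.resize(b,(800,320),interpolation=cv2.INTER_CUBIC)
cv2.imwrite("pics/e2.png",np.vstack([a,np.clip(b*1.8,0,255).astype("uint8")]))
E
```

```text
100 [[223.50638533  97.2336241 ]] [[607.08441924 235.52347643]]
140 [[170.98079573  90.61099567]] [[651.34220542 235.72903793]]
188 [[108.15605708  82.68981091]] [[704.40323977 235.97548735]]
now 9.95 [582.3  43.8 103.5  83.7] [ 0.3 -0.6 -1.8] 15.6
(np.float64(582.7), np.float64(44.8), np.float64(105.0), 83.5) -> [ 1.   0.3 -1.5] roll 0.003
```

View pics/e2.png

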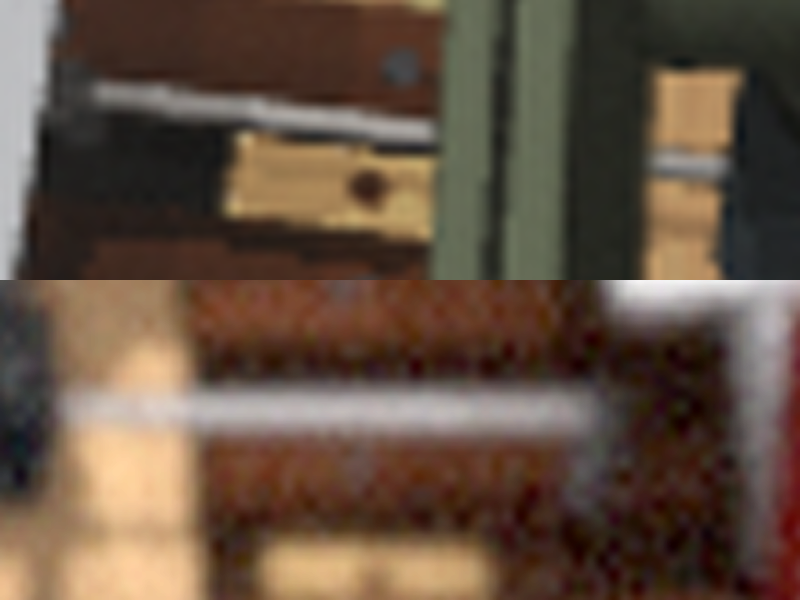

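Call:
apply_moves([
  [0.001, 0, 0.012, 0.002, -1],
  [0.001, 0, 0.024, 0.002, -1],
  [0.001, 0, 0.036, 0.002, -1],
  [0.001, 0, 0.0495, 0.002, -1],
  [0.001, 0, 0.0495, 0.002, -1],
])

```text
time_s: 10.45
ee_pos: [581.4, 43.6, 53.0]
ee_rot: [-179.7, 0.0, 83.4]
force: [0.7, -0.6, -2.0]
gripper_width: 15.9
gripper_force: 45.0
```

```bash
python3 - <<'E'
from h import *
cams.grab_frame("top")
f=lambda x,y,z: tuple(pr(x,y,z))+(83.5,)
go(f(69,-136,54))
b=cams.grab_frame("scene")[150:230,310:390]
cv2.imwrite("pics/f.png",np.clip(1.7*cv2.resize(b,None,fx=6,fy=6,interpolation=cv2.INTER_CUBIC).astype(float),0,255))
E
```

```text
now 10.5 [582.3  43.8  54.2  83.4] [ 0.2  0.2 -1.5] 15.7
(np.float64(582.7), np.float64(44.8), np.float64(54.0), 83.5) -> [1.1 0.3 0.2] roll -0.002[ WARN:0@1.562] global loadsave.cpp:1063 imwrite_ Unsupported depth image for selected encoder is fallbacked to CV_8U.
```

View pics/f.png

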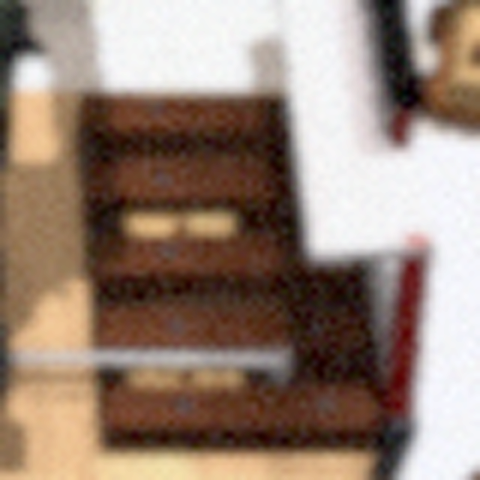

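Call:
apply_moves([
  [-0.012, 0, 0, 0, -1],
  [-0.024, 0, 0, 0, -1],
  [-0.036, 0, 0, 0, -1],
  [-0.048, 0, 0, 0, -1],
  [-0.06, 0, 0, 0, -1],
])

```text
time_s: 11.05
ee_pos: [576.4, -16.7, 56.0]
ee_rot: [180.0, -0.0, 83.4]
force: [0.3, 1.8, -1.1]
gripper_width: 15.7
gripper_force: 45.0
```

Call:
apply_moves([
  [-0.012, 0, 0, 0, -1],
  [-0.024, 0, 0, 0, -1],
  [-0.034, 0, 0, 0, -1],
  [-0.042, 0, 0, 0, -1],
  [-0.046, 0, 0, 0, -1],
])

```text
time_s: 11.55
ee_pos: [571.1, -62.0, 55.6]
ee_rot: [-180.0, 0.0, 83.4]
force: [0.7, 0.5, -1.1]
gripper_width: 16.1
gripper_force: 45.0
```

```bash
python3 - <<'E'
from h import *
cams.grab_frame("top")
f=lambda x,y,z: tuple(pr(x,y,z))+(83.5,)
go(f(69,-242,54),f(69,-230,54),f(69,-230,105),f(-23,-230,105),f(-23,-136,105),f(-23,-136,54))
b=cams.grab_frame("scene")[150:230,290:390]
cv2.imwrite("pics/g.png",np.clip(1.7*cv2.resize(b,None,fx=6,fy=6,interpolation=cv2.INTER_CUBIC).astype(float),0,255).astype("uint8"))
E
```

```text
now 11.6 [571.  -62.2  55.6  83.4] [-0.3  0.  -2.1] 15.8
(np.float64(570.7), np.float64(-60.6), np.float64(54.0), 83.5) -> [ 1.6 -0.5  1.6] roll -0.002
(np.float64(572.0), np.float64(-48.6), np.float64(54.0), 83.5) -> [12.1 -0.1 -0. ] roll -0.0
(np.float64(572.0), np.float64(-48.6), np.float64(105.0), 83.5) -> [  0.   0. -51.] roll -0.0
(np.float64(480.6), np.float64(-38.2), np.float64(105.0), 83.5) -> [ -0. -92.  -0.] roll -0.0
(np.float64(491.3), np.float64(55.2), np.float64(105.0), 83.5) -> [94.   0.1 -0. ] roll -0.0
(np.float64(491.3), np.float64(55.2), np.float64(54.0), 83.5) -> [ 0.  0. 51.] roll -0.0
```

View pics/g.png

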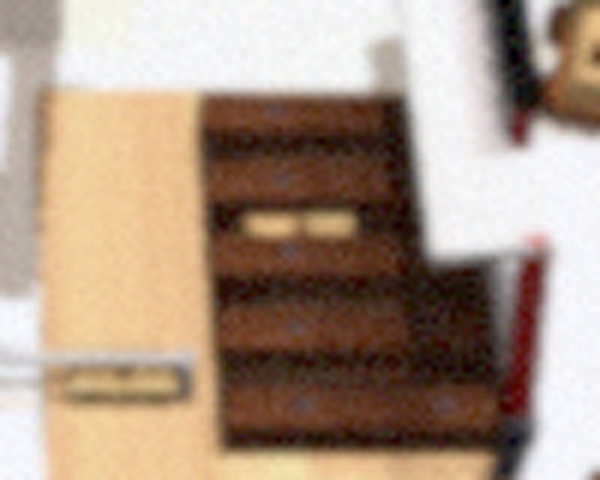

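Call:
apply_moves([
  [0.004, 0, 0, 0, -1],
  [0.006, 0, -0.005, 0, -1],
  [0.006, 0, -0.02, 0, -1],
  [0.006, 0, -0.04, 0, -1],
  [0.006, 0, -0.05, 0, -1],
])

```text
time_s: 12.15
ee_pos: [572.9, -54.6, 107.5]
ee_rot: [179.8, -0.0, 83.5]
force: [-0.3, 0.7, -1.2]
gripper_width: 15.4
gripper_force: 45.0
```

Call:
apply_moves([
  [0.02, -0.025, 0, 0, -1],
  [0.045, -0.05, 0, 0, -1],
  [0.075, -0.08, 0, 0, -1],
  [0.1016, -0.0925, 0, -0.001, -1],
  [0.1016, -0.0925, 0, -0.001, -1],
])

```text
time_s: 12.65
ee_pos: [489.8, 59.1, 105.8]
ee_rot: [-179.9, -0.1, 83.7]
force: [1.0, -0.7, -1.5]
gripper_width: 15.7
gripper_force: 45.0
```

Call:
apply_moves([
  [0, 0, 0, 0, -1],
  [0, 0, 0, 0, -1],
])

```text
time_s: 12.85
ee_pos: [492.3, 56.0, 105.8]
ee_rot: [180.0, 0.0, 83.5]
force: [-1.0, -1.2, -2.1]
gripper_width: 15.8
gripper_force: 45.0
```

```bash
python3 - <<'E'
from h import *
f=lambda x,y,z: tuple(pr(x,y,z))+(83.5,)
go(f(-23,-136,105),f(-23,-136,54))
E
```

```text
now 12.85 [492.3  56.  105.8  83.5] [-1.  -1.2 -2.1] 15.8
(np.float64(491.3), np.float64(55.2), np.float64(105.0), 83.5) -> [-0.9 -0.9  0.8] roll -0.001
(np.float64(491.3), np.float64(55.2), np.float64(54.0), 83.5) -> [ 0.  0. 51.] roll -0.0
```

Call:
apply_moves([
  [0, -0.0005, 0.012, 0, -1],
  [0, -0.0005, 0.025, 0, -1],
  [0, -0.0005, 0.038, 0, -1],
  [0, -0.0005, 0.051, 0, -1],
  [0, -0.0005, 0.051, 0, -1],
])

```text
time_s: 13.35
ee_pos: [490.4, 55.4, 53.1]
ee_rot: [-179.8, 0.0, 83.4]
force: [0.5, -0.3, -1.5]
gripper_width: 15.6
gripper_force: 45.0
```

```bash
python3 - <<'E'
from h import *
cams.grab_frame("top")
f=lambda x,y,z: tuple(pr(x,y,z))+(83.5,)
go(f(-23,-136,54),f(-23,-242,54))
E
```

```text
now 13.4 [491.1  55.6  54.   83.4] [ 1.1  0.7 -1.4] 15.7
(np.float64(491.3), np.float64(55.2), np.float64(54.0), 83.5) -> [-0.4  0.2  0. ] roll -0.002
(np.float64(479.3), np.float64(-50.1), np.float64(54.0), 83.5) -> [-106.   -0.   -0.] roll -0.0
```

Call:
apply_moves([
  [-0.012, 0, 0, 0, -1],
  [-0.024, 0, 0, 0, -1],
  [-0.036, 0, 0, 0, -1],
  [-0.048, 0, 0, 0, -1],
  [-0.06, 0, 0, 0, -1],
])

```text
time_s: 13.9
ee_pos: [484.3, -4.5, 55.0]
ee_rot: [180.0, -0.0, 83.4]
force: [-0.2, 0.1, -0.3]
gripper_width: 15.9
gripper_force: 45.0
```

Call:
apply_moves([
  [-0.012, 0, 0, 0, -1],
  [-0.024, 0, 0, 0, -1],
  [-0.034, 0, 0, 0, -1],
  [-0.042, 0, 0, 0, -1],
  [-0.047, 0, 0, 0, -1],
])

```text
time_s: 14.4
ee_pos: [478.9, -50.6, 54.6]
ee_rot: [-180.0, -0.0, 83.4]
force: [-0.3, 0.0, -1.9]
gripper_width: 15.7
gripper_force: 45.0
```

Call:
apply_moves([
  [0.004, 0, 0, 0, -1],
  [0.006, 0, -0.005, 0, -1],
  [0.006, 0, -0.02, 0, -1],
  [0.006, 0, -0.04, 0, -1],
  [0.006, 0, -0.05, 0, -1],
])

```text
time_s: 14.9
ee_pos: [480.6, -43.4, 106.3]
ee_rot: [179.8, -0.0, 83.5]
force: [-0.8, -0.2, -1.3]
gripper_width: 15.6
gripper_force: 45.0
```

```bash
python3 - <<'E'
from h import *
# pick back: place where it was, along the mat axis
go((424,-259,105,79),(424,-259,46.5,79))
a=cams.grab_frame("top")[165:300,210:300]; b=cams.grab_frame("scene")[150:230,290:390]
cv2.imwrite("pics/i.png",np.hstack([cv2.resize(a,None,fx=3.5,fy=3.5,interpolation=cv2.INTER_CUBIC)[:470],np.clip(1.7*cv2.resize(b,(480,470),interpolation=cv2.INTER_CUBIC).astype(float),0,255).astype("uint8")]))
E
```

```text
now 14.9 [480.6 -43.4 106.3  83.5] [-0.8 -0.2 -1.3] 15.6
(424, -259, 105, 79) -> [-220.7  -32.     1.3] roll 0.079
(424, -259, 46.5, 79) -> [ 0.   0.  58.5] roll -0.0
```

View pics/i.png

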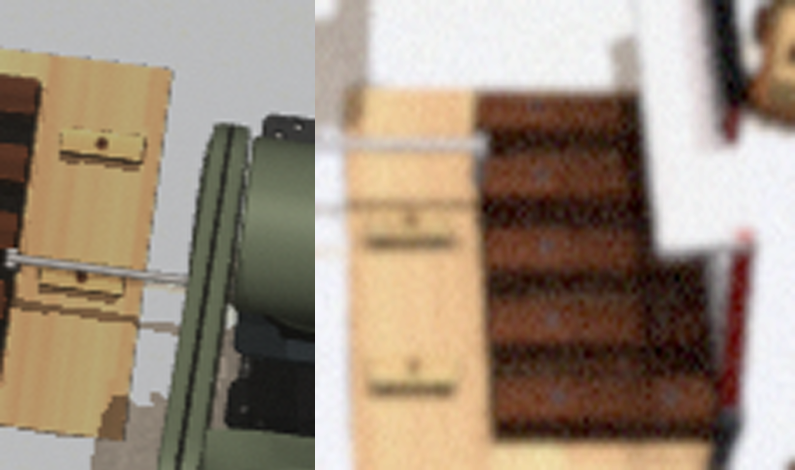

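Call:
apply_moves([
  [-0.04, -0.008, 0, 0.01, -1],
  [-0.08, -0.016, 0, 0.02, -1],
  [-0.12, -0.024, 0, 0.03, -1],
  [-0.16, -0.031, 0, 0.04, -1],
  [-0.195, -0.037, 0.01, 0.047, -1],
])

```text
time_s: 15.5
ee_pos: [420.5, -235.2, 94.7]
ee_rot: [179.9, 0.0, 80.8]
force: [1.1, 0.7, -1.6]
gripper_width: 16.0
gripper_force: 45.0
```

Call:
apply_moves([
  [-0.015, -0.002, 0.005, 0, -1],
  [-0.0295, -0.0035, 0.02, 0, -1],
  [-0.0295, -0.0035, 0.035, 0, -1],
  [-0.0295, -0.0035, 0.042, 0, -1],
  [-0.0295, -0.0035, 0.042, 0, -1],
])

```text
time_s: 16.0
ee_pos: [411.6, -261.1, 51.2]
ee_rot: [-179.8, -0.1, 80.8]
force: [-0.5, 0.2, -2.0]
gripper_width: 15.5
gripper_force: 45.0
```

```bash
python3 - <<'E'
from h import *
cams.grab_frame("scene")
go((415,-262.5,46,80.8))
E
```

```text
now 16.05 [ 412.3 -261.4   52.1   80.8] [-0.1  0.1 -1.3] 15.7
(415, -262.5, 46, 80.8) -> [-0.7  2.9  6.1] roll 0.0
```

Call:
apply_moves([
  [-0.001, 0.003, 0.002, 0, -1],
  [-0.001, 0.003, 0.004, 0, -1],
  [-0.001, 0.003, 0.006, 0, -1],
  [-0.001, 0.003, 0.0065, 0, -1],
  [-0.001, 0.003, 0.0065, 0, -1],
])

```text
time_s: 16.55
ee_pos: [415.5, -263.4, 46.3]
ee_rot: [180.0, -0.0, 80.8]
force: [-0.1, 0.0, -1.2]
gripper_width: 15.4
gripper_force: 45.0
```

Call:
apply_moves([
  [0, 0, 0, 0, -1],
  [0, 0, 0, 0, -1],
], grip_force=8)

```text
time_s: 16.75
ee_pos: [415.4, -263.4, 46.2]
ee_rot: [180.0, -0.0, 80.8]
force: [0.6, 1.3, -1.2]
gripper_width: 15.7
gripper_force: 8.0
```

Call:
apply_moves([
  [0, 0, 0.0007, 0, -1],
  [0, 0, 0.0015, 0, -1],
  [0, 0, 0.002, 0, -1],
  [0, 0, 0.002, 0, -1],
])

```text
time_s: 17.15
ee_pos: [415.4, -263.6, 45.5]
ee_rot: [180.0, 0.0, 80.8]
force: [-2.9, 1.0, 9.9]
gripper_width: 15.8
gripper_force: 8.0
```

Call:
apply_moves([
  [0, 0, 0, 0, -0.6],
  [0, 0, 0, 0, -0.3],
  [0, 0, 0, 0, 0],
  [0, 0, 0, 0, 0],
  [0, 0, -0.03, 0, 0],
])

```text
time_s: 17.65
ee_pos: [412.9, -261.8, 71.3]
ee_rot: [-179.5, -0.2, 80.8]
force: [0.5, 0.6, -0.6]
gripper_width: 44.9
gripper_force: 0.0
```

Call:
apply_moves([
  [0, 0, -0.04, 0, 0],
  [0, 0, -0.08, 0, 0],
  [0.03, 0.01, -0.1, 0, 0],
  [0.06, 0.03, -0.1, -0.14, 0],
  [0.09, 0.05, -0.1, -0.28, 0],
])

```text
time_s: 18.15
ee_pos: [480.0, -182.1, 175.2]
ee_rot: [179.9, 0.1, 97.1]
force: [-0.3, -0.2, 0.0]
gripper_width: 45.6
gripper_force: 0.0
```

```bash
python3 - <<'E'
from h import *
# bars: from pics/i.png left part, crop origin (210,165), x3.5
for uv in ([102,142],[80,280]):
    w=px2w("top",np.array(uv)/3.5+[210,165]-.4,25); d=w[:2]-PRESS[:2]; c,s=np.cos(PRESS[2]),np.sin(PRESS[2]); print(w.round(1),(c*d[0]+s*d[1]).round(1),(-s*d[0]+c*d[1]).round(1))
go(tuple(pr(69,-84,120))+(83.5,))
cv2.imwrite("pics/j.png",cams.grab_frame("top")); a=cams.grab_frame("top")
a=a[165:315,205:415]; cv2.imwrite("pics/j2.png",cv2.resize(a,None,fx=3.8,fy=3.8,interpolation=cv2.INTER_CUBIC))
E
```

```text
[587.5  93.4  25. ] 68.3 -87.1
[493.6 105.5  25. ] -26.4 -85.7
now 18.15 [ 480.  -182.1  175.2   97.1] [-0.3 -0.2  0. ] 45.6
(np.float64(588.5), np.float64(96.4), np.float64(120.0), 83.5) -> [263.  142.   55.2] roll 0.237
```

View pics/j2.png

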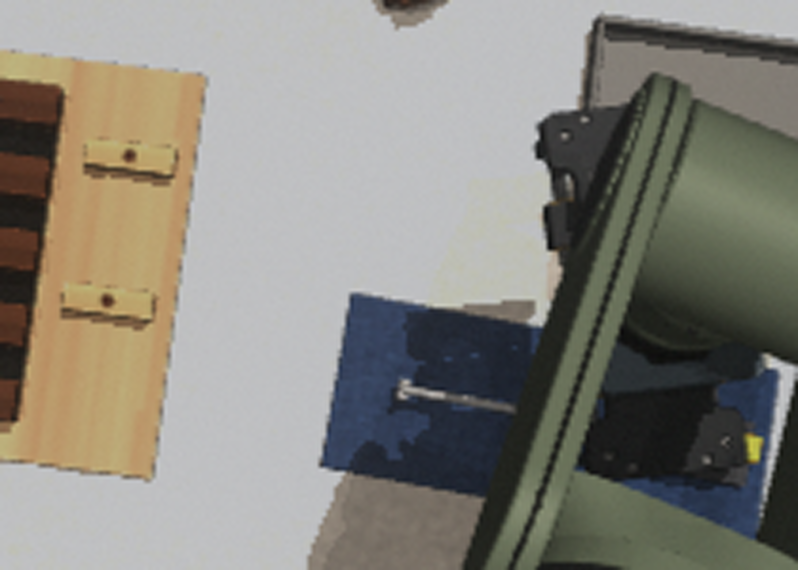

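```bash
python3 - <<'E'
from h import *
B=[px2w("top",np.array(uv)/3.8+[205,165]-.4,25).round(1) for uv in ([129,156],[108,301])]; print(B)
cams.grab_frame("scene")
go((*B[0][:2],110,83.5),(*B[0][:2],10.5,83.5),(*B[0][:2],110,83.5),(624.5,-266.5,110,83),(624.5,-266.5,8.5,83),(624.5,-266.5,110,83),(*B[1][:2],110,83.5),(*B[1][:2],10.5,83.5),(*B[1][:2],110,83.5),(569,-259.5,110,83),(569,-259.5,8.5,83))
E
```

```text
[array([586.3,  93.9,  25. ]), array([495.5, 104.3,  25. ])]
now 18.3 [ 479.9 -181.4  173.9   97. ] [-0.5 -0.5  0.6] 46.1
(np.float64(586.3), np.float64(93.9), 110, 83.5) -> [260.4 138.9  63.9] roll 0.235
(np.float64(586.3), np.float64(93.9), 10.5, 83.5) -> [ 0.   0.  99.5] roll -0.0
(np.float64(586.3), np.float64(93.9), 110, 83.5) -> [  0.    0.  -99.5] roll -0.0
(624.5, -266.5, 110, 83) -> [-353.8   78.8   -0. ] roll 0.009
(624.5, -266.5, 8.5, 83) -> [  0.    0.  101.5] roll -0.0
(624.5, -266.5, 110, 83) -> [   0.     0.  -101.5] roll -0.0
(np.float64(495.5), np.float64(104.3), 110, 83.5) -> [ 352.3 -173.2   -0. ] roll -0.009
(np.float64(495.5), np.float64(104.3), 10.5, 83.5) -> [ 0.   0.  99.5] roll -0.0
(np.float64(495.5), np.float64(104.3), 110, 83.5) -> [  0.    0.  -99.5] roll -0.0
(569, -259.5, 110, 83) -> [-353.1  114.2   -0. ] roll 0.009
(569, -259.5, 8.5, 83) -> [  0.    0.  101.5] roll -0.0
```

Call:
apply_moves([
  [0.04, 0.021, 0, 0, 0],
  [0.08, 0.042, 0, 0, 0],
  [0.12, 0.064, 0, 0, 0],
  [0.16, 0.085, 0, 0, 0],
  [0.2, 0.107, 0, 0, 0],
])

```text
time_s: 18.8
ee_pos: [561.4, 29.1, 173.9]
ee_rot: [-179.9, 0.0, 96.7]
force: [0.6, 0.1, -0.8]
gripper_width: 46.1
gripper_force: 0.0
```

Call:
apply_moves([
  [0.03, 0.016, 0.02, 0.1, 0],
  [0.06, 0.032, 0.045, 0.2, 0],
  [0.06, 0.032, 0.064, 0.235, 0],
  [0.06, 0.032, 0.064, 0.235, 0],
  [0.06, 0.032, 0.064, 0.235, 0],
])

```text
time_s: 19.3
ee_pos: [586.0, 91.0, 110.1]
ee_rot: [-179.9, 0.0, 83.3]
force: [0.1, 0.3, 0.4]
gripper_width: 45.4
gripper_force: 0.0
```

```bash
python3 - <<'E'
from h import *
cams.grab_frame("scene")
go((586.3,93.9,10.5,83.5))
E
```

```text
now 19.35 [586.6  91.  111.   83.3] [ 0.  -0.1 -0.6] 45.2
(586.3, 93.9, 10.5, 83.5) -> [  2.9  -0.6 100.5] roll -0.004
```

Call:
apply_moves([
  [0.003, 0, 0.04, 0, 0],
  [0.003, 0, 0.07, 0, 0],
  [0.003, 0, 0.09, 0, 0],
  [0.003, 0, 0.1, 0, 0],
  [0.003, 0, 0.1, 0, 0],
], grip_force=30)

```text
time_s: 19.85
ee_pos: [586.5, 94.2, 10.1]
ee_rot: [-180.0, 0.0, 83.3]
force: [-0.2, -0.6, -0.1]
gripper_width: 45.6
gripper_force: 0.0
```

Call:
apply_moves([
  [0, 0, 0, 0, -0.4],
  [0, 0, 0, 0, -0.8],
  [0, 0, 0, 0, -1],
  [0, 0, 0, 0, -1],
  [0, 0, 0, 0, -1],
])

```text
time_s: 20.35
ee_pos: [587.2, 95.1, 11.0]
ee_rot: [179.9, -0.0, 83.4]
force: [-0.9, -0.4, 3.9]
gripper_width: 16.9
gripper_force: 30.0
```

Call:
apply_moves([
  [0, 0, -0.02, 0, -1],
  [0, 0, -0.04, 0, -1],
  [0, 0, -0.06, 0, -1],
  [0, 0, -0.08, 0, -1],
  [0, 0, -0.1, 0, -1],
])

```text
time_s: 20.85
ee_pos: [586.3, 95.1, 110.8]
ee_rot: [-180.0, 0.0, 83.4]
force: [0.4, -0.1, 0.3]
gripper_width: 16.9
gripper_force: 30.0
```

```bash
python3 - <<'E'
from h import *
cams.grab_frame("scene")
go((624.5,-266.5,110,83))
E
```

```text
now 20.9 [588.5  95.4 114.3  83.4] [ 1.5 -0.9  2.2] 17.0
(624.5, -266.5, 110, 83) -> [-355.3   77.6    4.3] roll 0.006
```

Call:
apply_moves([
  [-0.04, 0.009, 0, 0, -1],
  [-0.08, 0.018, 0, 0, -1],
  [-0.12, 0.027, 0, 0, -1],
  [-0.16, 0.035, 0, 0, -1],
  [-0.2, 0.044, 0, 0, -1],
])

```text
time_s: 21.4
ee_pos: [606.8, -110.1, 109.4]
ee_rot: [-180.0, -0.0, 83.4]
force: [0.1, 0.7, -0.4]
gripper_width: 17.0
gripper_force: 30.0
```

Call:
apply_moves([
  [-0.04, 0.009, 0, 0, -1],
  [-0.08, 0.018, 0, 0, -1],
  [-0.12, 0.027, 0, 0, -1],
  [-0.155, 0.034, 0.004, 0.006, -1],
  [-0.155, 0.034, 0.004, 0.006, -1],
])

```text
time_s: 21.9
ee_pos: [622.5, -271.1, 104.4]
ee_rot: [-180.0, 0.1, 82.8]
force: [0.4, 0.3, -0.8]
gripper_width: 16.9
gripper_force: 30.0
```

```bash
python3 - <<'E'
from h import *
cams.grab_frame("scene")
go((624.5,-266.5,9,83))
E
```

```text
now 21.95 [ 622.3 -268.5  104.6   82.8] [-0.8  1.  -0.6] 16.7
(624.5, -266.5, 9, 83) -> [ 2.3  1.9 95.6] roll -0.003
```

Call:
apply_moves([
  [0.002, 0.002, 0.03, 0, -1],
  [0.002, 0.002, 0.06, 0, -1],
  [0.002, 0.002, 0.08, 0, -1],
  [0.002, 0.002, 0.09, 0, -1],
  [0.002, 0.002, 0.0955, 0, -1],
])

```text
time_s: 22.45
ee_pos: [624.9, -263.6, 9.6]
ee_rot: [-179.9, -0.0, 83.1]
force: [0.1, 1.0, -0.7]
gripper_width: 16.6
gripper_force: 30.0
```

Call:
apply_moves([
  [0, 0, 0, 0, -1],
  [0, 0, 0, 0, -1],
  [0, 0, 0, 0, -0.5],
  [0, 0, 0, 0, -0.34],
  [0, 0, 0, 0, -0.34],
])

```text
time_s: 22.95
ee_pos: [625.6, -265.1, 11.3]
ee_rot: [179.9, 0.0, 83.0]
force: [-0.0, 0.0, 1.0]
gripper_width: 30.0
gripper_force: 0.0
```

Call:
apply_moves([
  [0, 0, -0.03, 0, -0.34],
  [0, 0, -0.06, 0, -0.34],
  [0, 0, -0.1, 0, -0.34],
  [0.04, -0.02, -0.1, 0, 0],
  [0.08, -0.04, -0.1, 0, 0],
])

```text
time_s: 23.45
ee_pos: [596.0, -180.9, 112.5]
ee_rot: [179.7, 0.0, 82.9]
force: [0.4, 1.0, -1.5]
gripper_width: 43.2
gripper_force: 0.0
```

```bash
python3 - <<'E'
from h import *
go((495.5,104.3,110,83.5))
E
```

```text
now 23.45 [ 596.  -180.9  112.5   82.9] [ 0.4  1.  -1.5] 43.2
(495.5, 104.3, 110, 83.5) -> [ 270.5 -135.2    2.5] roll -0.011
```

Call:
apply_moves([
  [0.04, -0.02, 0, 0, 0],
  [0.08, -0.04, 0, 0, 0],
  [0.12, -0.06, 0, 0, 0],
  [0.16, -0.08, 0, 0, 0],
  [0.2, -0.1, 0, 0, 0],
])

```text
time_s: 23.95
ee_pos: [519.7, 31.5, 111.1]
ee_rot: [179.9, -0.0, 83.0]
force: [0.1, 0.3, 0.9]
gripper_width: 45.8
gripper_force: 0.0
```

Call:
apply_moves([
  [0.035, -0.018, 0, -0.011, 0],
  [0.0705, -0.035, 0, -0.011, 0],
  [0.0705, -0.035, 0, -0.011, 0],
  [0.0705, -0.035, 0, -0.011, 0],
  [0.0705, -0.035, 0, -0.011, 0],
])

```text
time_s: 24.45
ee_pos: [494.7, 103.6, 110.9]
ee_rot: [180.0, 0.0, 83.6]
force: [0.7, 0.1, -0.2]
gripper_width: 45.4
gripper_force: 0.0
```

```bash
python3 - <<'E'
from h import *
go((495.5,104.3,10.5,83.5))
E
```

```text
now 24.45 [494.7 103.6 110.9  83.6] [ 0.7  0.1 -0.2] 45.4
(495.5, 104.3, 10.5, 83.5) -> [  0.8   0.7 100.4] roll 0.002
```

Call:
apply_moves([
  [0.001, 0, 0.04, 0, 0],
  [0.001, 0, 0.07, 0, 0],
  [0.001, 0, 0.09, 0, 0],
  [0.001, 0, 0.1, 0, 0],
  [0.001, 0, 0.1, 0, 0],
], grip_force=30)

```text
time_s: 24.95
ee_pos: [494.5, 104.3, 9.9]
ee_rot: [-179.9, 0.0, 83.5]
force: [0.1, -0.3, 0.2]
gripper_width: 45.6
gripper_force: 0.0
```

Call:
apply_moves([
  [0, 0, 0, 0, -0.4],
  [0, 0, 0, 0, -0.8],
  [0, 0, 0, 0, -1],
  [0, 0, 0, 0, -1],
  [0, 0, 0, 0, -1],
])

```text
time_s: 25.45
ee_pos: [494.8, 105.4, 11.2]
ee_rot: [179.9, -0.0, 83.7]
force: [0.6, -1.3, 3.3]
gripper_width: 16.6
gripper_force: 30.0
```

Call:
apply_moves([
  [0, 0, -0.02, 0, -1],
  [0, 0, -0.04, 0, -1],
  [0, 0, -0.06, 0, -1],
  [0, 0, -0.08, 0, -1],
  [0, 0, -0.1, 0, -1],
])

```text
time_s: 25.95
ee_pos: [494.0, 105.3, 111.4]
ee_rot: [-180.0, -0.0, 83.7]
force: [-0.8, -0.4, -0.6]
gripper_width: 16.7
gripper_force: 30.0
```

```bash
python3 - <<'E'
from h import *
cams.grab_frame("scene")
go((569,-259.5,110,83))
E
```

```text
now 26.0 [496.1 105.8 114.5  83.6] [1.5 0.  1.8] 16.6
(569, -259.5, 110, 83) -> [-355.   112.8    4.5] roll 0.011
```

Call:
apply_moves([
  [-0.04, 0.013, 0, 0, -1],
  [-0.08, 0.025, 0, 0, -1],
  [-0.12, 0.038, 0, 0, -1],
  [-0.16, 0.051, 0, 0, -1],
  [-0.2, 0.064, 0, 0, -1],
])

```text
time_s: 26.5
ee_pos: [535.5, -102.0, 110.0]
ee_rot: [-180.0, -0.0, 83.7]
force: [0.4, -0.1, -0.4]
gripper_width: 16.7
gripper_force: 30.0
```

Call:
apply_moves([
  [-0.04, 0.013, 0, 0, -1],
  [-0.08, 0.025, 0, 0, -1],
  [-0.12, 0.038, 0, 0, -1],
  [-0.155, 0.049, 0.004, 0.011, -1],
  [-0.155, 0.049, 0.004, 0.011, -1],
])

```text
time_s: 27.0
ee_pos: [567.6, -264.3, 105.1]
ee_rot: [180.0, 0.1, 82.8]
force: [0.1, 1.1, -0.4]
gripper_width: 16.7
gripper_force: 30.0
```

```bash
python3 - <<'E'
from h import *
cams.grab_frame("scene")
go((569,-259.5,8.5,83))
E
```

```text
now 27.05 [ 566.9 -261.7  105.2   82.8] [-0.2  0.8 -0.5] 16.7
(569, -259.5, 8.5, 83) -> [ 2.4  1.8 96.7] roll -0.003
```

Call:
apply_moves([
  [0.002, 0.002, 0.03, 0, -1],
  [0.002, 0.002, 0.06, 0, -1],
  [0.002, 0.002, 0.08, 0, -1],
  [0.002, 0.002, 0.09, 0, -1],
  [0.002, 0.002, 0.0965, 0, -1],
])

```text
time_s: 27.55
ee_pos: [569.1, -257.1, 9.3]
ee_rot: [-179.9, -0.0, 83.1]
force: [0.1, -1.0, -0.1]
gripper_width: 16.6
gripper_force: 30.0
```

Call:
apply_moves([
  [0, 0, 0, 0, -1],
  [0, 0, 0.001, 0, -1],
  [0, 0, 0.001, 0, -0.5],
  [0, 0, 0.001, 0, -0.34],
  [0, 0, 0.001, 0, -0.34],
])

```text
time_s: 28.05
ee_pos: [569.8, -258.5, 9.8]
ee_rot: [179.9, 0.0, 83.0]
force: [0.2, -0.3, 0.5]
gripper_width: 30.0
gripper_force: 0.0
```

Call:
apply_moves([
  [0, 0, -0.04, 0, -0.34],
  [0, 0, -0.08, 0, -0.34],
  [0, 0, -0.12, 0, -0.34],
  [0.0, 0, -0.16, -0.14, -0.34],
  [0, 0, -0.2, -0.28, -0.34],
])

```text
time_s: 28.55
ee_pos: [569.2, -258.2, 211.1]
ee_rot: [180.0, 0.0, 99.4]
force: [-0.1, 0.4, 0.3]
gripper_width: 29.9
gripper_force: 0.0
```

Call:
apply_moves([
  [0, 0, -0.02, -0.14, -0.34],
  [0, 0, -0.04, -0.28, -0.34],
  [0, 0, -0.06, -0.42, -0.34],
  [0, 0, -0.08, -0.56, -0.34],
  [0, 0, -0.1, -0.7, -0.34],
])

```text
time_s: 29.05
ee_pos: [569.3, -258.3, 310.2]
ee_rot: [180.0, 0.0, 139.5]
force: [0.4, -0.8, 0.1]
gripper_width: 30.5
gripper_force: 0.0
```

Call:
apply_moves([
  [0, 0, 0, -0.14, -0.34],
  [0, 0, 0, -0.28, -0.34],
  [0, 0, 0, -0.42, -0.34],
  [0, 0, 0, -0.56, -0.34],
  [0, 0, 0, -0.6, -0.34],
])

```text
time_s: 29.55
ee_pos: [569.3, -258.3, 309.3]
ee_rot: [180.0, 0.0, 173.7]
force: [-1.6, -0.6, -0.7]
gripper_width: 30.3
gripper_force: 0.0
```

```bash
python3 - <<'E'
from h import *
cams.grab_frame("scene")
go((528,175,310,173.5),(537.1,254.3,310,173.5))
a=cams.grab_frame("top"); b=cams.grab_frame("scene")
cv2.imwrite("pics/k.png",np.hstack([a[130:430,:440],np.clip(1.7*b[130:430,140:450].astype(float),0,255).astype("uint8")])) 
E
```

```text
now 29.6 [ 569.4 -258.3  309.3  173.7] [-0.7 -0.4 -0.1] 30.2
(528, 175, 310, 173.5) -> [ 88.7 426.2  -0.7] roll 0.003
(537.1, 254.3, 310, 173.5) -> [-0.1 79.8 -0. ] roll -0.0
```

View pics/k.png

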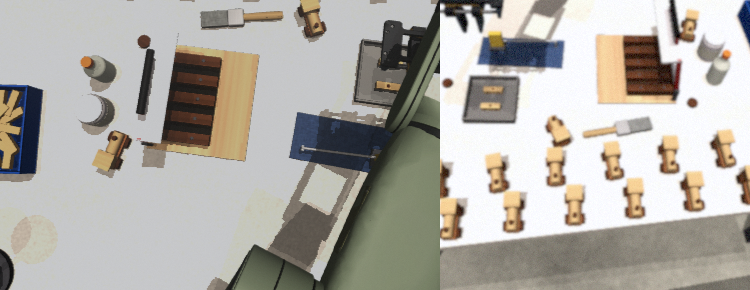

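```bash
python3 - <<'E'
from h import *
im=cams.grab_frame("top")
for a in (1.3,1.35,1.4,1.45,1.5): print(a,w2px("top",pr(0,100-190*np.cos(a),58+190*np.sin(a))))
m=(im.max(2)<45)[170:250,125:175]; n,l,st,c=cv2.connectedComponentsWithStats(m.astype("uint8")); i=1+st[1:,4].argmax(); print(st[i],c[i]+[125,170])
E
```

```text
1.3 [[156.72038769 212.35308901]]
1.35 [[151.8552184  211.59475297]]
1.4 [[146.93685358 210.82053051]]
1.45 [[142.05520499 210.12651108]]
1.5 [[137.18447059 209.41955565]]
[ 12  10  17  64 418] [144.87559809 212.15789474]
```

Call:
apply_moves([
  [0.008, 0.045, 0, 0, -0.2],
  [0.017, 0.088, 0, 0, -0.2],
  [0.026, 0.13, 0, 0, -0.2],
  [0.036, 0.172, 0, 0, -0.2],
  [0.045, 0.215, 0, 0, -0.2],
])

```text
time_s: 30.25
ee_pos: [548.5, -38.1, 309.3]
ee_rot: [180.0, 0.0, 173.5]
force: [1.1, -0.8, -0.4]
gripper_width: 36.1
gripper_force: 0.0
```

Call:
apply_moves([
  [0.008, 0.045, 0, 0, -0.2],
  [0.017, 0.088, 0, 0, -0.2],
  [0.026, 0.13, 0, 0, -0.2],
  [0.036, 0.172, 0, 0, -0.2],
  [0.044, 0.211, 0, 0, -0.2],
])

```text
time_s: 30.75
ee_pos: [528.4, 176.9, 309.4]
ee_rot: [180.0, 0.0, 173.5]
force: [1.1, -0.6, 0.2]
gripper_width: 36.9
gripper_force: 0.0
```

Call:
apply_moves([
  [0, 0.03, 0, 0, -0.2],
  [0, 0.06, 0, 0, -0.2],
  [0, 0.08, 0, 0, -0.2],
  [0, 0.08, 0, 0, -0.2],
  [0, 0.08, 0, 0, -0.2],
])

```text
time_s: 31.25
ee_pos: [538.0, 254.0, 309.0]
ee_rot: [-179.9, -0.0, 173.5]
force: [0.3, -0.5, -0.1]
gripper_width: 36.3
gripper_force: 0.0
```

```bash
python3 - <<'E'
from h import *
cams.grab_frame("scene")
for a in (1.35,1.4,1.45): go((*pr(0,100-190*np.cos(a),58+190*np.sin(a)-19),173.5))
E
```

```text
now 31.3 [538.  253.5 309.1 173.5] [-0.6 -0.4  0.8] 36.4
(np.float64(536.1), np.float64(245.7), np.float64(224.4), 173.5) -> [ 1.  -8.  84.7] roll -0.0
now 31.3 [538.  253.5 309.1 173.5] [-0.6 -0.4  0.8] 36.4
(np.float64(537.2), np.float64(255.0), np.float64(226.2), 173.5) -> [ 1.   1.4 82.9] roll -0.0
now 31.3 [538.  253.5 309.1 173.5] [-0.6 -0.4  0.8] 36.4
(np.float64(538.2), np.float64(264.3), np.float64(227.6), 173.5) -> [ 1.  10.7 81.5] roll -0.0
```

Call:
apply_moves([
  [0, 0.002, 0.025, 0, -0.2],
  [0, 0.002, 0.045, 0, -0.2],
  [0, 0.002, 0.065, 0, -0.2],
  [0, 0.002, 0.082, 0, -0.2],
  [0, 0.002, 0.082, 0, -0.2],
], grip_force=20)

```text
time_s: 31.8
ee_pos: [537.0, 254.4, 225.0]
ee_rot: [-179.8, -0.2, 173.4]
force: [0.0, 0.1, 0.1]
gripper_width: 36.4
gripper_force: 0.0
```

Call:
apply_moves([
  [0, 0, 0, 0, -0.5],
  [0, 0, 0, 0, -0.7],
  [0, 0, 0, 0, -0.9],
  [0, 0, 0, 0, -1],
  [0, 0, 0, 0, -1],
])

```text
time_s: 32.3
ee_pos: [538.9, 256.5, 228.4]
ee_rot: [180.0, 0.1, 173.5]
force: [0.1, -0.3, 4.7]
gripper_width: 15.4
gripper_force: 20.0
```

```bash
python3 - <<'E'
from h import *
go((*pr(0,-90,39),173.5))
e=env.state()["ee_pos"]; y=(-np.sin(PRESS[2])*(e[0]-PRESS[0])+np.cos(PRESS[2])*(e[1]-PRESS[1])); a0=np.arccos((100-y)/190); print(y,a0)
a=a0-np.arange(1,26)*a0/25
print(np.c_[a,190*(np.cos(a0)-np.cos(a)),190*(np.sin(a0)-np.sin(a))].round(1).tolist())
E
```

```text
now 32.3 [538.9 256.5 228.4 173.5] [ 0.1 -0.3  4.7] 15.4
(np.float64(519.3), np.float64(98.3), np.float64(39.0), 173.5) -> [   1.7 -159.4  189.4] roll 0.001
69.44497977803947 1.409279074111154
[[1.4, -10.5, 2.0], [1.3, -20.9, 4.6], [1.2, -31.1, 7.8], [1.2, -41.2, 11.6], [1.1, -51.0, 15.9], [1.1, -60.5, 20.8], [1.0, -69.7, 26.2], [1.0, -78.7, 32.1], [0.9, -87.3, 38.5], [0.8, -95.5, 45.3], [0.8, -103.3, 52.7], [0.7, -110.7, 60.4], [0.7, -117.6, 68.6], [0.6, -124.1, 77.1], [0.6, -130.0, 86.0], [0.5, -135.5, 95.2], [0.5, -140.4, 104.7], [0.4, -144.8, 114.5], [0.3, -148.7, 124.5], [0.3, -151.9, 134.7], [0.2, -154.6, 145.0], [0.2, -156.7, 155.5], [0.1, -158.2, 166.2], [0.1, -159.1, 176.8], [0.0, -159.4, 187.5]]
```

Swinging down, with four calls along the arc, then checking.

Call:
apply_moves([
  [0, -0.0105, 0.002, 0, -1],
  [0, -0.0209, 0.0046, 0, -1],
  [0, -0.0311, 0.0078, 0, -1],
  [0, -0.0412, 0.0116, 0, -1],
  [0, -0.051, 0.0159, 0, -1],
])

```text
time_s: 32.8
ee_pos: [533.0, 205.0, 210.9]
ee_rot: [180.0, 0.1, 173.5]
force: [3.1, 3.0, 1.5]
gripper_width: 15.5
gripper_force: 20.0
```

Call:
apply_moves([
  [0, -0.0095, 0.0049, 0, -1],
  [0, -0.0187, 0.0103, 0, -1],
  [0, -0.0277, 0.0162, 0, -1],
  [0, -0.0363, 0.0226, 0, -1],
  [0, -0.0445, 0.0294, 0, -1],
])

```text
time_s: 33.3
ee_pos: [527.3, 160.8, 181.2]
ee_rot: [180.0, -0.0, 173.5]
force: [3.6, 2.6, 0.6]
gripper_width: 15.9
gripper_force: 20.0
```

Call:
apply_moves([
  [0, -0.0078, 0.0074, 0, -1],
  [0, -0.0152, 0.0151, 0, -1],
  [0, -0.0221, 0.0233, 0, -1],
  [0, -0.0286, 0.0318, 0, -1],
  [0, -0.0345, 0.0407, 0, -1],
])

```text
time_s: 33.8
ee_pos: [523.2, 126.8, 140.3]
ee_rot: [-180.0, -0.0, 173.5]
force: [1.6, 0.4, 2.6]
gripper_width: 15.1
gripper_force: 20.0
```

Call:
apply_moves([
  [0, -0.0055, 0.0092, 0, -1],
  [0, -0.0104, 0.0187, 0, -1],
  [0, -0.0148, 0.0285, 0, -1],
  [0, -0.0187, 0.0385, 0, -1],
  [0, -0.0219, 0.0487, 0, -1],
])

```text
time_s: 34.3
ee_pos: [520.6, 105.1, 91.5]
ee_rot: [-180.0, -0.1, 173.5]
force: [-0.1, 1.3, 3.2]
gripper_width: 15.9
gripper_force: 20.0
```

```bash
python3 - <<'E'
from h import *
go((*pr(0,-90,41),173.5))
E
```

```text
now 34.3 [520.6 105.1  91.5 173.5] [-0.1  1.3  3.2] 15.9
(np.float64(519.3), np.float64(98.3), np.float64(41.0), 173.5) -> [ 0.6 -6.9 50.5] roll 0.001
```

Call:
apply_moves([
  [0, -0.0027, 0.0103, 0, -1],
  [0, -0.0048, 0.0208, 0, -1],
  [0, -0.0063, 0.0315, 0, -1],
  [0, -0.007, 0.042, 0, -1],
  [0, -0.007, 0.0505, 0, -1],
])

```text
time_s: 34.8
ee_pos: [519.8, 97.0, 40.7]
ee_rot: [-179.8, -0.1, 173.6]
force: [-0.1, -8.7, 2.2]
gripper_width: 15.7
gripper_force: 20.0
```

Call:
apply_moves([
  [0, 0, 0.001, 0, -1],
  [0, 0, 0.002, 0, -1],
  [0, 0, 0.003, 0, -1],
  [0, 0, 0.003, 0, -1],
  [0, 0, 0.003, 0, -1],
])

```text
time_s: 35.3
ee_pos: [519.7, 96.9, 37.9]
ee_rot: [-179.8, -0.1, 173.6]
force: [0.6, -8.3, 0.7]
gripper_width: 15.2
gripper_force: 20.0
```

Call:
apply_moves([
  [0, 0, 0.001, 0, -1],
  [0, 0, 0.002, 0, -1],
  [0, 0, 0.003, 0, -1],
  [0, 0, 0.004, 0, -1],
])

```text
time_s: 35.7
ee_pos: [519.8, 96.9, 34.1]
ee_rot: [-179.8, -0.1, 173.6]
force: [0.2, -7.9, 2.7]
gripper_width: 15.7
gripper_force: 20.0
```

Call:
apply_moves([
  [0, 0, 0, 0, -0.7],
  [0, 0, 0, 0, -0.36],
  [0, 0, 0, 0, -0.34],
  [0, 0, 0, 0, -0.34],
  [0, 0, -0.02, 0, -0.34],
])

```text
time_s: 36.2
ee_pos: [518.4, 98.6, 52.9]
ee_rot: [-179.9, -0.3, 173.5]
force: [0.4, -0.4, 0.8]
gripper_width: 30.1
gripper_force: 0.0
```

Call:
apply_moves([
  [0, 0, -0.03, 0, -0.34],
  [0, 0, -0.06, 0, -0.34],
  [0, 0, -0.1, 0, -0.34],
  [0, -0.05, -0.14, 0, -0.34],
  [0, -0.1, -0.18, 0, -0.34],
])

```text
time_s: 36.7
ee_pos: [511.6, 21.2, 218.8]
ee_rot: [180.0, 0.1, 173.7]
force: [1.0, 0.2, -0.6]
gripper_width: 30.0
gripper_force: 0.0
```

Call:
apply_moves([
  [0.04, -0.02, 0, 0, -0.34],
  [0.08, -0.04, 0, 0, -0.34],
  [0.12, -0.06, 0, 0, -0.34],
  [0.14, -0.08, 0, 0, -0.34],
  [0.14, -0.08, 0, 0, -0.34],
])

```text
time_s: 37.2
ee_pos: [360.6, -43.4, 217.4]
ee_rot: [-180.0, -0.0, 173.4]
force: [0.5, -0.2, 0.4]
gripper_width: 30.3
gripper_force: 0.0
```

```bash
python3 - <<'E'
from h import *
im=cams.grab_frame("top"); a=im[130:310,130:430]; cv2.imwrite("pics/z.png",cv2.resize(a,None,fx=2.6,fy=2.6,interpolation=cv2.INTER_CUBIC))
ref=cv2.imread("pics/top0.png")
box=(slice(190,270),slice(210,248))
def blk(i):
    m=(i.max(2)<45)[box].astype("uint8"); n,l,st,c=cv2.connectedComponentsWithStats(m); k=1+st[1:,4].argmax(); return st[k],c[k]
print(blk(ref),blk(im),env.state()["ee_pos"],w2px("top",[pr(0,-90,58),pr(0,100-190*np.cos(.08),58+190*np.sin(.08))]))
# registration of press region vs start
for nm,s in (("press",(slice(170,285),slice(145,262))),("grip",(slice(200,265),slice(205,248)))):
    print(nm,np.abs(ref[s].astype(int)-im[s]).mean(),cv2.phaseCorrelate(ref[s].mean(2),im[s].mean(2)))
E
```

```text
(array([ 18,  15,  13,  56, 331], dtype=int32), array([23.89123867, 42.6163142 ])) (array([ 18,  15,  13,  56, 323], dtype=int32), array([24.21671827, 42.82972136])) [362.78326658 -42.90408503 217.69629393] [[234.68396754 232.16321738]
 [233.8604134  231.35504763]]
press 9.560708534621577 ((0.07520210284646112, -0.06100815351192068), 0.7561645508187725)
grip 10.994394752534287 ((0.7572950432193899, 0.03899122451344539), 0.8103316258273779)
```

View pics/z.png

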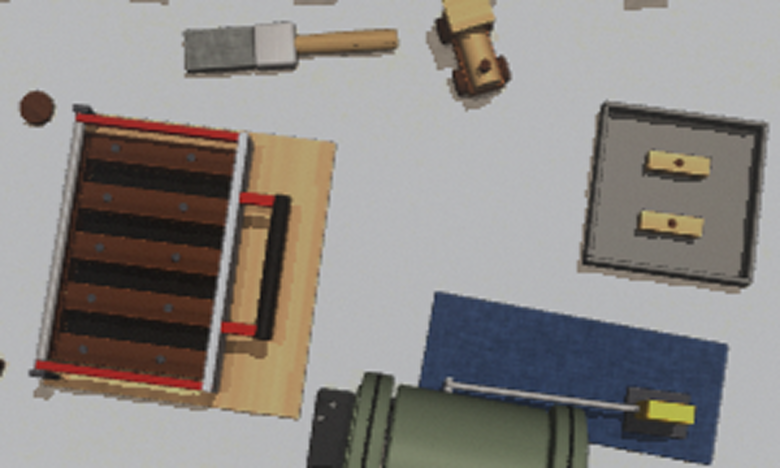

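```bash
python3 -c "
from workcell import env
print(env.job_done())"
```

```text
the job is handed in; nothing more can be done
None
```

The job is handed in, but no verdict was returned. In the last picture both bars (only two were present) lie flat in the tray, the pick stands on its mat, and the hold-down bar is down.

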